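# Charge a grinding jar with the media scoop

## Task

Charge the open steel grinding jar: with the scoop, take the four white grinding balls out of the steel trough and tip all of them into the jar, then lay the scoop back down on the bench, right way up. The scoop's handle is boxed in between the metal tube block and the tip box, so draw it out by its bowl, set it down flat in a clear spot and take it again by the handle before you scoop; the balls must stay clean, so never touch them with the gripper. Leave the jar standing where it is, do not let the scoop fall, and do not shift the bottles, the tip box, the tube block, the timer or the jar's lid.

Things in the scene. Friction and masses are not known exactly. Their poses are not given: they have to be found in the camera images.
- scoop: loose stainless scoop, 197 mm long, 0.16 kg. Origin: underside of its bowl, middle; x to the open nose, z up. Bowl x -42 to 43 mm; floor 38 mm wide, sides at 45 degrees from it to z = 12, then upright, 62 mm apart outside, up to z = 34; back wall; sides end at x = 28 to 36. Sheet 2.5 mm. Starts on the bench, nose roughly to the robot, handle between tube_block and tip_box
- scoop_grip (a point): good holding point on the axis of the scoop's black handle, at x = -78, z = 44 mm of the scoop's frame (axes as the scoop's). The handle is a straight bar 16 mm wide (y), 18 mm thick, its axis rising backwards at 18 degrees from x = -46, z = 34 to x = -152, z = 68 mm. At the start it lies in a gap of about 44 mm between walls 86 to 100 mm high, the bowl just outside
- scoop_nose (a point): middle of the scoop's front lip, underside, where its floor is thinned to a sharp edge (axes as the scoop's). The bench in front of and beside the bowl holds nothing but the things listed here
- media_tray: steel trough that holds fast on the bench, 181 x 78 mm, 38 mm high. Origin: underside centre; x along its length, both ends alike. Inside: flat floor 4 mm above the bench, 165 mm long (x -82 to 82), 46 mm wide; from it the sides rise outwards at 45 degrees to 12 mm over the floor (70 mm apart), then upright to 34 mm over the floor; ends 34 mm high, flaring 4 mm
- jar: open round steel grinding jar standing on the bench, outside diameter 96 mm (101 at its dark band), inside diameter 80 mm, 76 mm high, inner floor 8 mm up, 0.9 kg, loose. Origin: underside centre
- jar_mouth (a point): centre of the jar's mouth, at rim height
- jar_lid: steel lid of the jar lying on the bench in front of the jar, 98 mm across, 29 mm high with its knob, origin underside centre, loose; leave alone
- tube_block: grey metal cooling block for tubes, 124 x 41 x 102 mm, standing loose beside the scoop's handle, its length (x) along the handle. Origin: underside centre; leave alone. Behind it, from x = 0.80 m on, pipettes hang on a rail 0.2 to 0.4 m above the bench: keep the wrist off them
- tip_box: pipette tip box with a blue lid, 106 (x) x 136 (y) x 100 mm, loose, at the other side of the scoop's handle, its y along the handle. Origin: underside centre; leave alone
- bottle_tall: tall white plastic bottle, 75 mm across, 219 mm high, loose, standing on the left at the back. Origin: underside centre; leave alone
- bottle_brown: brown bottle with a black cap, 56 mm across, 124 mm high, loose, near the front edge, left or right. Origin: underside centre; leave alone
- timer: white lab timer lying flat, 64 x 64 x 19 mm, loose, near the front edge, on the other side from the brown bottle. Origin: underside centre; leave alone
- ball_0: white ceramic grinding ball, 24 mm across, about 40 g, lying in the trough at the start. Its origin is the lowest point as built and turns as it rolls: use its centre
- ball_1: white ceramic grinding ball, 24 mm across, about 40 g, lying in the trough at the start. Its origin is the lowest point as built and turns as it rolls: use its centre
- ball_2: white ceramic grinding ball, 24 mm across, about 40 g, lying in the trough at the start. Its origin is the lowest point as built and turns as it rolls: use its centre
- ball_3: white ceramic grinding ball, 24 mm across, about 40 g, lying in the trough at the start. Its origin is the lowest point as built and turns as it rolls: use its centre
- ball_0_center (a point): centre of ball_0
- ball_1_center (a point): centre of ball_1
- ball_2_center (a point): centre of ball_2
- ball_3_center (a point): centre of ball_3

How it is judged:
On the way, in this order (a step that is already met when the one before it is completed fails the run):
1. the scoop has been drawn out from between the tube block and the tip box, stands flat on the bench in the clear and is taken by the handle (horizontal distance between scoop and tube_block above 0.17 m and horizontal distance between scoop_grip and tube_block above 0.11 m and angle between scoop's own z axis and vertical below 0.2 rad and height (world z) of scoop below 0.008 m and contact force between the fingers and scoop_c0 above 2 N), for 0.1 s.
2. held by its handle, the scoop is lifted clear of the trough with at least one ball in its bowl (height (world z) of scoop above 0.07 m and contact force between the fingers and scoop_c0 above 1 N and ((x of ball_0_center in the frame of scoop between -0.042 and 0.045 m and y of ball_0_center in the frame of scoop between -0.03 and 0.03 m and z of ball_0_center in the frame of scoop between 0.005 and 0.06 m) or (x of ball_1_center in the frame of scoop between -0.042 and 0.045 m and y of ball_1_center in the frame of scoop between -0.03 and 0.03 m and z of ball_1_center in the frame of scoop between 0.005 and 0.06 m) or (x of ball_2_center in the frame of scoop between -0.042 and 0.045 m and y of ball_2_center in the frame of scoop between -0.03 and 0.03 m and z of ball_2_center in the frame of scoop between 0.005 and 0.06 m) or (x of ball_3_center in the frame of scoop between -0.042 and 0.045 m and y of ball_3_center in the frame of scoop between -0.03 and 0.03 m and z of ball_3_center in the frame of scoop between 0.005 and 0.06 m))), for 0.2 s.
At the end, for the whole second after the job is handed in: All four balls lie at rest in the jar (centre within 45 mm of the jar's axis and under 80 mm up); the jar stands upright on the bench; the scoop stands on the bench itself (not in the trough) on the flat of its bowl, within 3 mm and 0.15 rad, released and at rest (horizontal distance between each of ball_0_center, ball_1_center, ball_2_center, ball_3_center and jar below 0.045 m and height (world z) of each of ball_0_center, ball_1_center, ball_2_center, ball_3_center below 0.08 m and angle between jar's own z axis and vertical below 0.1 rad and height (world z) of jar below 0.008 m and height (world z) of scoop below 0.003 m and angle between scoop's own z axis and vertical below 0.15 rad and linear speed of scoop below 0.02 m/s and linear speed of each of ball_0, ball_1, ball_2, ball_3 below 0.05 m/s); the robot touches nothing.
It fails at once if a ball is touched with the gripper (contact force between the fingers and ball_0 above 0.5 N or contact force between the fingers and ball_1 above 0.5 N or contact force between the fingers and ball_2 above 0.5 N or contact force between the fingers and ball_3 above 0.5 N).
It fails at once if the jar is tipped by more than 15 degrees or shifted more than 40 mm (angle between jar's own z axis and vertical above 0.26 rad or distance of jar from where it was at the start of the episode above 0.04 m).
It fails at once if the scoop falls (moves faster than 1.4 m/s) (linear speed of scoop above 1.4 m/s).
It fails at once if the tube block, the tip box, a bottle, the timer or the jar's lid is shifted by more than 25 mm or tipped (distance of any of tube_block, tip_box, bottle_tall, bottle_brown, timer, jar_lid from where it was at the start of the episode above 0.025 m or angle between any of tube_block, tip_box, bottle_tall, bottle_brown, timer, jar_lid's own z axis and vertical above 0.3 rad).
It also fails if it takes over 72 s, if anything falls off the work surface, if the arm or the gripper's body presses on something with over 40 N, if the wrist force passes 120 N, or if a joint passes its speed limit or range.

## Robot

A 6-joint arm with a two-finger parallel gripper is mounted at the origin on a cart in front of the work surface, level with it; the furniture and walls round the work are solid. World frame = base frame: x ahead of the robot, y to its left, z up, the work surface at z = 0. Lengths are in m, angles in rad, forces in N, time in s.
With the tool pointing down it reaches from about 0.35 to 0.775 m from the base axis. Payload 5.5 kg.
Tool frame: the origin (TCP) lies between the finger pads; the fingertips stand 22 mm ahead of it and the grasp point (between the pads) lies 3 mm ahead of it; z points along the fingers, y is the line along which they close (so a half turn about z gives the same grasp; the last joint's range is limited). The gripper opens to 85 mm and grips with 20 to 120 N. Pads are 22 mm wide; open, the fingers measure 114 mm over their backs; the gripper's body (76 mm by 85 mm) begins 54 mm behind the grasp point. The pads swing forward as they close: fully open they stand 13 mm farther back than shut.
Start: joints at [1.002, 0.313, 0.046, 1.304, 0, 1.431], TCP at [0.239, 0.523, 0.224] pointing down, gripper open.
Joint ranges: [-2.76, 2.76], [-0.86, 1.69], [-1.03, 1.26], [-2.2, 2.34], [-1.47, 1.5], [-3.14, 3.14]. Speed limits (rad/s): [2.57, 2.57, 3.14, 3.14, 3.14, 3.14].

## Interface

Orientations are given as a unit quaternion [w, x, y, z].
In Python, from workcell import env, cams, probe_bus gives the robot as it stands (env), with the cameras (cams) and the readings (probe_bus).
- The arm moves only by the shell command python3 nudge.py 'ROWS' [OPENING] [FORCE]. ROWS is a JSON list of rows, 1 to 8 of them, each of 6 numbers: dx, dy, dz in m, then a rotation vector rx, ry, rz in rad; each row is the pose to reach, as a shift and turn from the pose commanded when the command began, along the tool's axes at that moment; what a row does not reach only later rows make up. A row lasts 1/8 s, in which the tool goes at most 0.0625 m and 0.188 rad, less where a joint would pass 70% of its speed; a pose out of reach is approached as far as the arm can. OPENING is the finger opening in m, set as the command begins (- or left out keeps the last). The fingers move at their own pace and stop on an object; FORCE is the grip in N (left out, the last holds). Time passes only in rows, so rows that do not move let the fingers close. It prints the time, the measured TCP pose, the force, the opening and the grip force at its end.
- probe_bus.get_state(): the state, without advancing time (a new reading comes with each control period).
- cams.read_camera(name): name is "side" or "top" or "wrist"; returns a dict with "image" (480x640x3 uint8, red, green, blue), "K" (3x3 intrinsics, pixels), "D" ([k1, k2, p1, p2, k3] as OpenCV has them; the pictures are not rectified), "R" (3x3) and "t" (3): a world point X has camera coordinates R X + t. Camera axes: x right, y down, z forward; pixel columns grow to the right and rows downward; lengths in m; the calibration is good to about 2 mm. A picture is of the moment at which its call begins. There is no depth.
- env.hand_in(): hands the job in; it is judged then, once.
The state is a dict: "clock": time; "joint_pos": joint angles; "qvel": joint speeds; "tau": joint torques, N m; "tcp_pos": TCP position; "orientation": TCP orientation; "wrist_force": force on the tool from outside, world axes, zero at the start; "ft_torque": the same for the moment, N m; "finger_gap": finger opening in m; "grip_force": force on a finger pad.
Only numpy, scipy, OpenCV 4.12 (cv2) and the standard library are available. Lean on these libraries where they do the work, as an engineer would, in place of code of your own. Each camera call takes 0.05 s, during which the arm holds its last target. There are 200 camera calls.

## Working session

There is one attempt and no reset: what is moved stays moved. The work goes in short steps, Python scripts to look and compute and a shell command to move; the robot and the scene stay as the last step left them, time stands still between calls to the robot, and variables do not carry over. Pictures are saved under pics/ and viewed, at most 10 in all, crops included, and the job is handed in when it is done.

```bash
ls; mkdir -p pics
python3 - <<'E'
from workcell import env, cams, probe_bus
import cv2,numpy as np
for n in ["top","side"]:
    c=cams.read_camera(n); cv2.imwrite(f"pics/{n}0.png",c["image"][:,:,::-1])
    np.savez(f"{n}.npz",**{k:np.array(c[k]) for k in "KDRt"})
    print(n,-np.array(c["R"]).T@c["t"],np.array(c["R"]).round(2).tolist())
s=probe_bus.get_state();print(s)
E
```

```text
nudge.py
pics
workcell.py
top [3.94945902e-01 9.60040550e-05 1.43149155e+00] [[-0.01, -1.0, 0.0], [-0.99, 0.01, -0.13], [0.13, -0.0, -0.99]]
side [0.31875109 0.79915655 0.75864432] [[-0.96, -0.29, 0.01], [-0.19, 0.59, -0.79], [0.22, -0.75, -0.62]]
{'clock': 0.1, 'joint_pos': array([1.00238938e+00, 3.13922569e-01, 4.51207507e-02, 1.30365664e+00,
       7.95644103e-07, 1.43118653e+00]), 'qvel': array([-0.00150509, -0.00250251,  0.00121753,  0.0008818 , -0.00099733,
       -0.00121804]), 'tau': array([ 4.09419998e-03, -4.81725419e+01,  2.99242991e+01,  1.26961918e-02,
       -2.07224394e-05, -5.93611091e-06]), 'tcp_pos': array([0.238826  , 0.52253071, 0.22351116]), 'orientation': array([-2.88470407e-04,  2.12759738e-01,  9.77104193e-01, -7.79393157e-04]), 'wrist_force': array([ 0.66741918,  0.08210997, -0.03166252]), 'ft_torque': array([-0.02044322, -0.03522753, -0.00752254]), 'grip_force': 0.0, 'finger_gap': 0.08546052140131175}
```

View pics/top0.png

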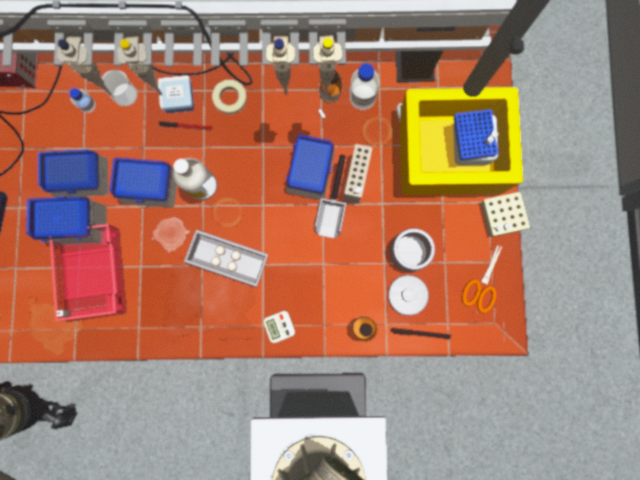

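View pics/side0.png

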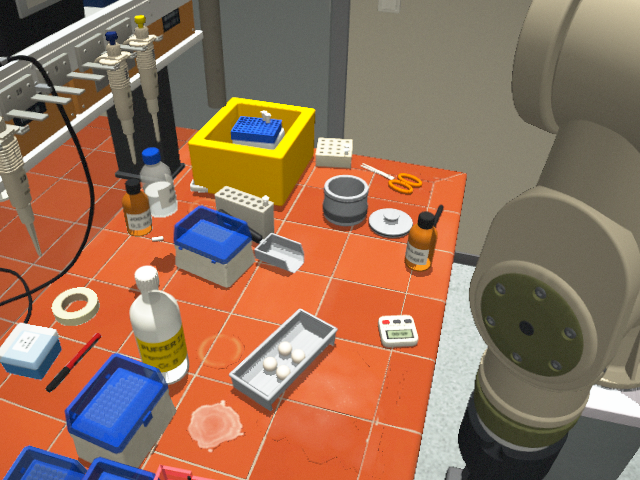

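```bash
cat > h.py <<'E'
import numpy as np,cv2
from scipy.spatial.transform import Rotation as Ro
def cam(n): return dict(np.load(f"{n}.npz"))
def w(n,uv,z):
    c=cam(n) if isinstance(n,str) else n
    p=cv2.undistortPoints(np.array(uv,float).reshape(-1,1,2),c["K"],c["D"]).reshape(-1,2)
    d=np.c_[p,np.ones(len(p))]@c["R"]; o=-c["R"].T@c["t"]
    return o+d*((z-o[2])/d[:,2])[:,None]
def px(n,X):
    c=cam(n) if isinstance(n,str) else n
    return cv2.projectPoints(np.array(X,float).reshape(-1,1,3),cv2.Rodrigues(c["R"])[0],c["t"],c["K"],c["D"])[0].reshape(-1,2)
E
python3 - <<'E'
import cv2
i=cv2.imread("pics/top0.png");cv2.imwrite("pics/top0c.png",cv2.resize(i[135:315,180:440],None,fx=3,fy=3,interpolation=cv2.INTER_CUBIC))
i=cv2.imread("pics/side0.png");cv2.imwrite("pics/side0c.png",cv2.resize(i[160:410,170:370],None,fx=2.4,fy=2.4,interpolation=cv2.INTER_CUBIC))
E
```

```text
(no output)
```

View pics/top0c.png

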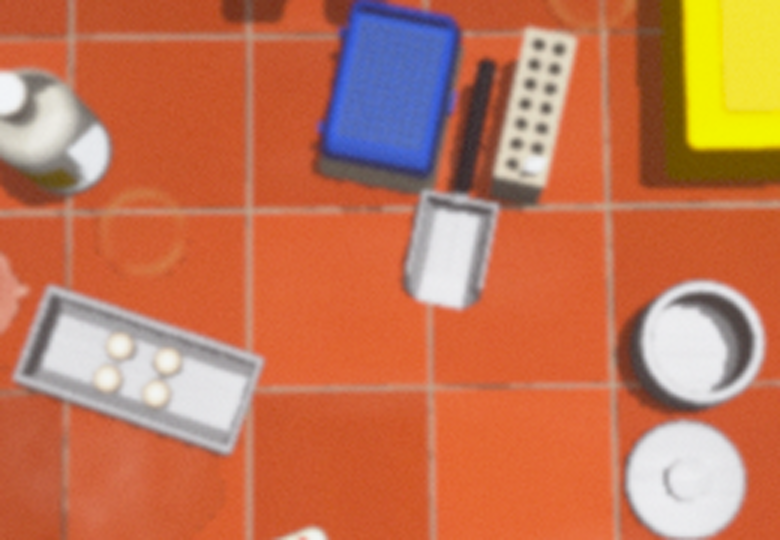

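View pics/side0c.png

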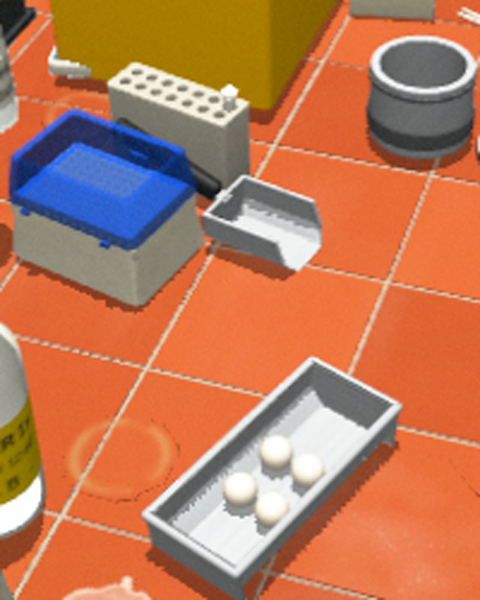

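Run:
```python
from h import *
def t(name,l,z):
    p=w("top",[((a-1)/3+180,(b-1)/3+135) for a,b in l],z); print(name,p[:,:2].round(3).tolist()); return p
T=t("tray",[(50,287),(262,358),(228,452),(15,380)],.038);print(T.mean(0))
d=(T[1]-T[0]+T[2]-T[3])[:2];print("ang",np.degrees(np.arctan2(d[1],d[0])),np.linalg.norm(d)/2,np.linalg.norm((T[3]-T[0])))
t("balls",[(120,347),(168,361),(107,379),(156,394)],.016)
t("scoop back",[(422,192),(497,205)],.034)
t("scoop nose",[(424,300),(462,308)],0.002)
t("handle end",[(487,65)],.075)
t("handle start",[(463,188)],.045)
t("block",[(525,28),(577,37),(545,190),(493,180)],.102)
t("box",[(360,5),(460,20),(430,172),(322,155)],.1)
t("jar",[(702,343)],.076)
t("lid",[(686,480)],.02)
print(w("top",[(279,326),(364,328),(195,178)],0.02))
print(w("side",[(170+274/2.4,160+452/2.4),(170+307/2.4,160+471/2.4),(170+240/2.4,160+489/2.4),(170+271/2.4,160+509/2.4)],.016))
print(w("side",[(170+423/2.4,160+67/2.4)],.076), w("side",[(170+298/2.4,160+268/2.4),(170+252/2.4,160+255/2.4)],.001))
```

```text
tray [[0.598, 0.288], [0.538, 0.118], [0.463, 0.145], [0.523, 0.315]]
[0.53019711 0.21649543 0.038     ]
ang -109.38822488431448 0.1806610989534194 0.07950312620943525
balls [[0.551, 0.235], [0.539, 0.196], [0.525, 0.246], [0.512, 0.206]]
scoop back [[0.673, -0.013], [0.661, -0.074]]
scoop nose [[0.588, -0.014], [0.581, -0.045]]
handle end [[0.767, -0.066]]
handle start [[0.673, -0.046]]
block [[0.789, -0.095], [0.781, -0.136], [0.659, -0.108], [0.668, -0.068]]
box [[0.81, 0.034], [0.797, -0.044], [0.675, -0.019], [0.69, 0.065]]
jar [[0.541, -0.23]]
lid [[0.436, -0.223]]
[[ 0.36549851  0.09059262  0.02      ]
 [ 0.35804057 -0.11339931  0.02      ]
 [ 0.73139099  0.29700409  0.02      ]]
[[0.5406884  0.19460888 0.016     ]
 [0.51327727 0.20409781 0.016     ]
 [0.55213514 0.23311385 0.016     ]
 [0.52628883 0.24306779 0.016     ]]
[[ 0.54143617 -0.22544083  0.076     ]] [[ 0.59070785 -0.0119268   0.001     ]
 [ 0.63248614 -0.01585756  0.001     ]]
```

```bash
cat >> h.py <<'E'
def Rt(yaw,ph): return Ro.from_euler("ZY",[yaw,ph],degrees=True)*Ro.from_matrix(np.diag([1.,-1,-1]))
def delta(p,yaw,ph=0,base=None,tag=""):
    """shift and turn to TCP pose in tool axes of the present (or base=(p,R)) pose"""
    if base is None:
        from workcell import env, cams, probe_bus
        s=probe_bus.get_state(); q=s["orientation"]; base=(s["tcp_pos"],Ro.from_quat(np.r_[q[1:],q[0]]))
    b,R=base; r=R.inv()*Rt(yaw,ph)
    d=np.r_[R.inv().apply(np.array(p)-b),r.as_rotvec()]
    print(tag,d.round(4).tolist(),"rows %.1f %.1f"%(np.linalg.norm(d[:3])/.0625,r.magnitude()/.188)); return d
E
python3 -c "
from h import *
delta([.612,-.034,.15],168.5); delta([.612,-.034,.026],168.5)"
```

```text
[-0.5708, -0.3509, 0.074, -0.0016, -0.0004, -0.2281] rows 10.8 1.2
 [-0.5708, -0.3507, 0.198, -0.0016, -0.0004, -0.2281] rows 11.2 1.2
```

```bash
python3 nudge.py '[[-0.06,-0.037,0,0,0,-0.1],[-0.115,-0.07,0,0,0,-0.228],[-0.17,-0.105,0,0,0,-0.228],[-0.225,-0.14,0,0,0,-0.228],[-0.28,-0.17,0,0,0,-0.228],[-0.33,-0.205,0.02,0,0,-0.228],[-0.38,-0.235,0.04,0,0,-0.228],[-0.43,-0.265,0.074,0,0,-0.228]]' 0.085 60; python3 -c "
from h import *
delta([.612,-.034,.15],168.5); delta([.612,-.034,.026],168.5)"
```

```text
clock: 1.1
tcp_pos: [0.5115, 0.1159, 0.1596]
orientation: [0.001, 0.101, 0.995, 0.0]
wrist_force: [-0.1, 0.5, 0.3]
finger_gap: 0.0854
grip_force: 0.0
 [-0.1284, -0.1268, 0.0098, 0.0007, 0.0019, -0.0007] rows 2.9 0.0
 [-0.1282, -0.1269, 0.1338, 0.0007, 0.0019, -0.0007] rows 3.6 0.0
```

```bash
python3 nudge.py '[[-0.04,-0.04,0,0,0,0],[-0.08,-0.08,0,0,0,0],[-0.117,-0.117,0,0,0,0],[-0.117,-0.117,0,0,0,0]]'
python3 - <<'E'
from h import *
from workcell import env, cams, probe_bus
delta([.612,-.034,.026],168.5)
c=cams.read_camera("wrist"); cv2.imwrite("pics/w1.png",c["image"][:,:,::-1])
np.savez("wrist.npz",**{k:np.array(c[k]) for k in "KDRt"})
E
```

```text
clock: 1.6
tcp_pos: [0.6028, -0.0236, 0.1586]
orientation: [-0.0, 0.103, 0.995, -0.0]
wrist_force: [-0.5, 0.5, -0.2]
finger_gap: 0.0851
grip_force: 0.0
 [-0.0111, -0.0082, 0.1326, -0.0004, -0.0001, -0.0049] rows 2.1 0.0
```

View pics/w1.png

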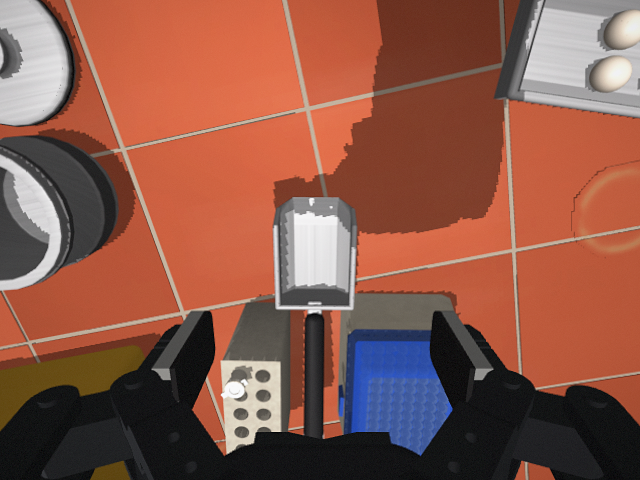

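The wrist view shows the scoop bowl straight ahead, rim back corners at (277,309) and (354,309), nose corners (291,199) and (340,198), with the handle at (315,315)-(314,430).

Run:
```python
from h import *
b=w("wrist",[(277,308),(354,308)],.034);n=w("wrist",[(291,199),(340,198)],.002)
print(b.round(4),n.round(4)); B,N=b.mean(0),n.mean(0);d=(N-B)[:2]
yb=np.degrees(np.arctan2(*(b[0]-b[1])[:2][::-1]));print(yb,np.degrees(np.arctan2(d[1],d[0])),np.linalg.norm(d),np.linalg.norm(b[0]-b[1]))
print(w("wrist",[(315,322)],.039),w("wrist",[(314,428)],.06))
print(w("wrist",[(241,385),(278,360),(222,360),(348,330)],.1))
```

```text
[[ 0.663  -0.0743  0.034 ]
 [ 0.6759 -0.0128  0.034 ]] [[ 0.5835 -0.0464  0.002 ]
 [ 0.5909 -0.0065  0.002 ]]
-101.81772950826014 168.2467153865191 0.08402079933879741 0.06281585762448579
[[ 0.67918256 -0.04599645  0.039     ]] [[ 0.76403506 -0.06470184  0.06      ]]
[[ 0.68066112 -0.09563783  0.1       ]
 [ 0.66679783 -0.06687275  0.1       ]
 [ 0.659277   -0.10247733  0.1       ]
 [ 0.6542593  -0.01817931  0.1       ]]
```

```bash
python3 nudge.py '[[-0.014,-0.006,0,0,0,0],[-0.014,-0.006,0.05,0,0,0],[-0.014,-0.006,0.1,0,0,0],[-0.014,-0.006,0.1,0,0,0],[-0.014,-0.006,0.1,0,0,0]]'
python3 - <<'E'
from h import *
delta([.6153,-.032,.026],168.2)
E
```

```text
clock: 2.28
tcp_pos: [0.6149, -0.0284, 0.0614]
orientation: [0.001, 0.1, 0.995, -0.0]
wrist_force: [1.0, 0.0, -0.0]
finger_gap: 0.0848
grip_force: 0.0
 [-0.0011, -0.0035, 0.0354, 0.0002, 0.0017, 0.0063] rows 0.6 0.0
```

```bash
python3 nudge.py '[[-0.001,-0.003,0.017,0,0,0],[-0.001,-0.003,0.034,0,0,0],[-0.001,-0.003,0.034,0,0,0]]'; python3 nudge.py '[[0,0,0,0,0,0],[0,0,0,0,0,0],[0,0,0,0,0,0],[0,0,0,0,0,0]]' 0.05 50
python3 - <<'E'
from h import *
delta([.5,-.006,.029],168.2)
E
```

```text
clock: 2.65
tcp_pos: [0.6128, -0.0319, 0.024]
orientation: [-0.002, 0.1, 0.995, 0.0]
wrist_force: [0.5, 1.2, -0.6]
finger_gap: 0.0851
grip_force: 0.0
clock: 3.15
tcp_pos: [0.6144, -0.032, 0.026]
orientation: [0.0, 0.1, 0.995, 0.0]
wrist_force: [-0.2, -0.6, 0.6]
finger_gap: 0.0498
grip_force: 0.0
 [0.1173, 0.0027, -0.0031, 0.0001, 0.0005, 0.0052] rows 1.9 0.0
```

Run:
```python
from h import *
from workcell import env, cams, probe_bus
a=[]
for n in ["side","wrist"]:
    c=cams.read_camera(n)["image"][:,:,::-1]
    a.append(cv2.resize(c[160:360,150:400],(500,400)) if n=="side" else cv2.resize(c[100:480,150:500],(300,400)))
cv2.imwrite("pics/s2.png",np.hstack(a))
```

```text
(no output)
```

View pics/s2.png

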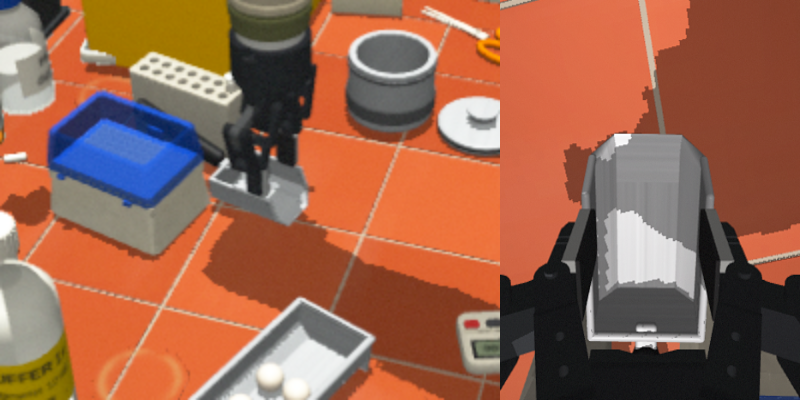

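Run:
```python
from h import *
from workcell import env, cams, probe_bus
c=cams.read_camera("wrist"); c={k:np.array(c[k]) for k in ["K","D","R","t","image"]}
print(probe_bus.get_state()["finger_gap"],probe_bus.get_state()["grip_force"])
s=Ro.from_euler("Z",168.2,degrees=True)
f=lambda P:s.apply(np.array(P))+[.629,-.035,0]
print("rim pred",px(c,f([[-.042,.031,.034],[-.042,-.031,.034],[.028,.031,.034],[.028,-.031,.034]])).round())
st=probe_bus.get_state();q=st["orientation"];R=Ro.from_quat(np.r_[q[1:],q[0]])
for g in (.05,.062): print("pads",g,px(c,R.apply([[.011,g/2,.02],[.011,-g/2,.02],[.011,g/2,-.01],[.011,-g/2,-.01]])+st["tcp_pos"]).round().tolist())
print(w(c,[(255,418),(389,418)],.034))
cv2.imwrite("pics/w3.png",cv2.resize(c["image"][220:440,200:450,::-1],(750,590),interpolation=cv2.INTER_CUBIC) if 0 else cv2.resize(c["image"][200:440,170:480,::-1],(775,600)))
```

```text
0.04974289932896034 0.0
rim pred [[257. 421.]
 [389. 421.]
 [249. 285.]
 [399. 285.]]
pads 0.05 [[375.0, 264.0], [272.0, 264.0], [384.0, 291.0], [263.0, 291.0]]
pads 0.062 [[387.0, 264.0], [260.0, 264.0], [399.0, 291.0], [248.0, 291.0]]
[[ 0.6619734  -0.07444668  0.034     ]
 [ 0.6745722  -0.01289257  0.034     ]]
```

View pics/w3.png

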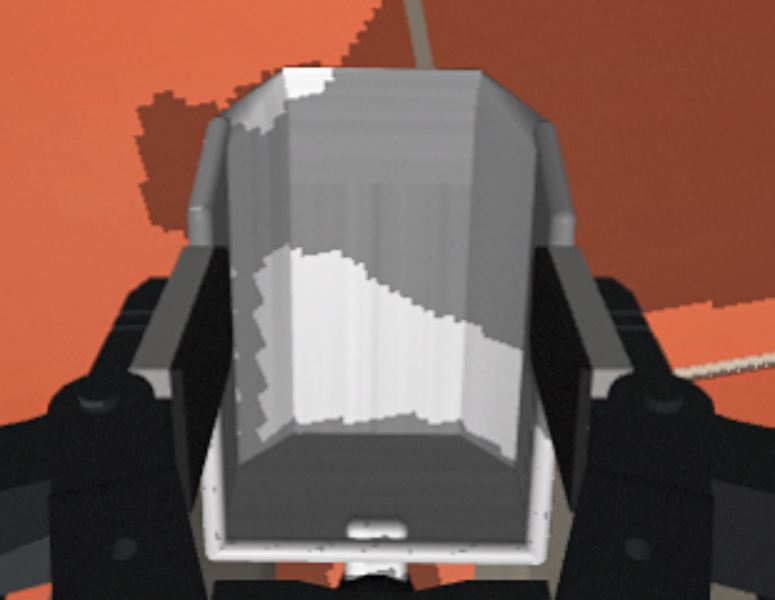

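Run:
```python
from h import *
from workcell import env, cams, probe_bus
st=probe_bus.get_state();q=st["orientation"];R=Ro.from_quat(np.r_[q[1:],q[0]])
for z in (-.011,0,.01,.022):
  P=R.apply([[.011,.025,z],[-.011,.025,z],[.011,-.025,z],[-.011,-.025,z]])+st["tcp_pos"]
  print(z,((px("side",P)-[150,160])*2).round().tolist())
```

```text
-0.011 [[269.0, 196.0], [249.0, 189.0], [294.0, 168.0], [275.0, 162.0]]
0 [[269.0, 205.0], [250.0, 198.0], [294.0, 177.0], [275.0, 170.0]]
0.01 [[269.0, 213.0], [250.0, 206.0], [294.0, 184.0], [275.0, 178.0]]
0.022 [[269.0, 222.0], [250.0, 215.0], [294.0, 193.0], [275.0, 187.0]]
```

```bash
python3 nudge.py '[[0,0,-0.01,0,0,0],[0,0,-0.01,0,0,0],[0,0,-0.01,0,0,0],[0,0,-0.01,0,0,0]]' 0.085 50;python3 nudge.py '[[0,0,0.01,0,0,0],[0,0,0.018,0,0,0],[0,0,0.018,0,0,0]]'; python3 nudge.py '[[0,0,0,0,0,0],[0,0,0,0,0,0],[0,0,0,0,0,0]]' 0.05 50
```

```text
clock: 3.8
tcp_pos: [0.6141, -0.032, 0.0356]
orientation: [-0.0, 0.1, 0.995, 0.0]
wrist_force: [-0.4, 0.1, 0.6]
finger_gap: 0.0848
grip_force: 0.0
clock: 4.18
tcp_pos: [0.6131, -0.0318, 0.0162]
orientation: [-0.001, 0.1, 0.995, 0.0]
wrist_force: [-0.2, 0.3, 0.0]
finger_gap: 0.0849
grip_force: 0.0
clock: 4.55
tcp_pos: [0.6146, -0.0321, 0.0183]
orientation: [0.001, 0.1, 0.995, -0.0]
wrist_force: [0.3, 0.0, 2.5]
finger_gap: 0.0597
grip_force: 53.9
```

```bash
python3 nudge.py '[[0,0,0,0,0,0],[0,0,0.004,0,0,0],[0,0,0.008,0,0,0],[0,0,0.008,0,0,0]]' 0.085 50; python3 nudge.py '[[0,0,0.004,0,0,0],[0,0,0.006,0,0,0],[0,0,0.006,0,0,0]]'
python3 - <<'E'
from h import *
from workcell import env, cams, probe_bus
st=probe_bus.get_state();q=st["orientation"];R=Ro.from_quat(np.r_[q[1:],q[0]])
c=cams.read_camera("wrist");t=R.inv().apply(-np.array(c["R"]).T@c["t"]-st["tcp_pos"]);print(t,(np.array(c["R"])@R.as_matrix()).round(3))
E
```

```text
clock: 5.05
tcp_pos: [0.6137, -0.0319, 0.0089]
orientation: [-0.001, 0.1, 0.995, 0.0]
wrist_force: [-0.0, 0.3, 0.4]
finger_gap: 0.0849
grip_force: 0.0
clock: 5.42
tcp_pos: [0.6141, -0.032, 0.0034]
orientation: [-0.0, 0.1, 0.995, 0.0]
wrist_force: [0.3, 0.5, -0.0]
finger_gap: 0.0851
grip_force: 0.0
[ 0.07955904 -0.00067945 -0.15093325] [[-0.001  1.    -0.   ]
 [-0.95  -0.001 -0.311]
 [-0.311  0.     0.95 ]]
```

```bash
python3 nudge.py '[[0,0,0,0,0,0],[0,0,0,0,0,0],[0,0,0,0,0,0]]' 0.05 50; python3 nudge.py '[[0.04,0,-0.002,0,0,0],[0.08,0,-0.003,0,0,0],[0.125,0,-0.003,0,0,0],[0.125,0,-0.003,0,0,0]]'
python3 - <<'E'
from h import *
from workcell import env, cams, probe_bus
c=cams.read_camera("side");cv2.imwrite("pics/s4.png",cv2.resize(c["image"][200:360,240:440,::-1],(800,640))[:600])
E
```

```text
clock: 5.85
tcp_pos: [0.6146, -0.0321, 0.0041]
orientation: [0.0, 0.1, 0.995, 0.0]
wrist_force: [-0.0, 0.1, 2.3]
finger_gap: 0.0607
grip_force: 55.7
clock: 6.35
tcp_pos: [0.4858, -0.0057, 0.0055]
orientation: [-0.004, 0.1, 0.995, 0.0]
wrist_force: [0.4, 0.2, -0.9]
finger_gap: 0.0611
grip_force: 55.3
```

View pics/s4.png

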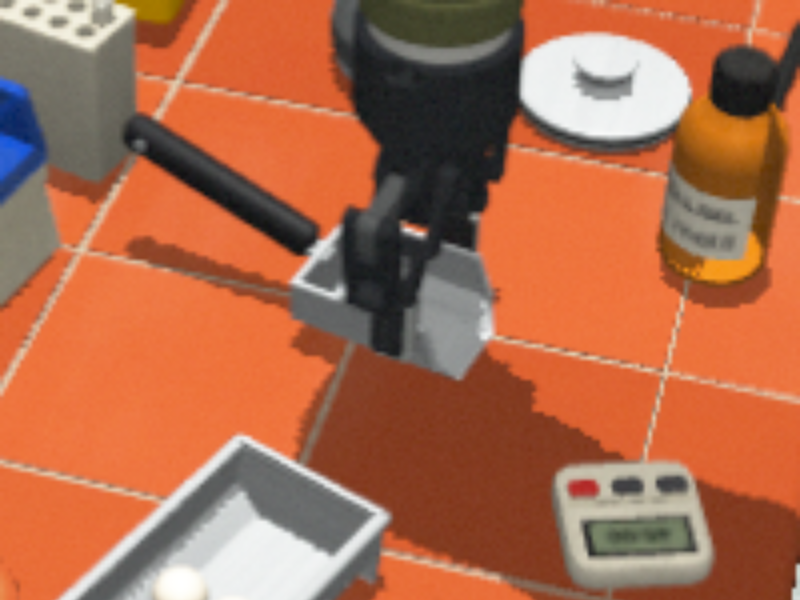

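Run:
```python
from h import *
from workcell import env, cams, probe_bus
st=probe_bus.get_state();q=st["orientation"];R=Ro.from_quat(np.r_[q[1:],q[0]])
for z in (-.03,-.02,-.01,0,.01):
  print(z,((px("side",R.apply([[.011,.032,z],[-.011,.032,z]])+st["tcp_pos"])-[240,200])*4).round().tolist())
delta([.449,-.039,.0055],220)
delta([.449,-.039,.0035],220)
```

```text
-0.03 [[406.0, 328.0], [364.0, 313.0]]
-0.02 [[405.0, 344.0], [363.0, 329.0]]
-0.01 [[404.0, 360.0], [363.0, 344.0]]
0 [[404.0, 375.0], [362.0, 360.0]]
0.01 [[403.0, 390.0], [361.0, 375.0]]
 [0.0331, -0.0399, 0.0009, 0.0011, -0.0022, -0.8986] rows 0.8 4.8
 [0.0331, -0.0399, 0.0029, 0.0011, -0.0022, -0.8986] rows 0.8 4.8
```

```bash
python3 nudge.py '[[0.007,-0.008,0,0,0,-0.18],[0.014,-0.016,0,0,0,-0.36],[0.02,-0.024,0,0,0,-0.54],[0.027,-0.032,0,0,0,-0.72],[0.033,-0.04,0,0,0,-0.9],[0.033,-0.04,0.003,0,0,-0.9],[0.033,-0.04,0.003,0,0,-0.9]]'; python3 nudge.py '[[0,0,0,0,0,0],[0,0,0,0,0,0],[0,0,0,0,0,0]]' 0.085; python3 nudge.py '[[0,0,-0.05,0,0,0],[0,0,-0.1,0,0,0],[0.02,0,-0.15,0,0,0],[0.02,0,-0.15,0,0,0]]'
python3 - <<'E'
from h import *
from workcell import env, cams, probe_bus
for n in ["top","side"]:
  c=cams.read_camera(n);cv2.imwrite(f"pics/{n}5.png",c["image"][:,:,::-1])
i=cv2.imread("pics/top5.png");j=cv2.imread("pics/side5.png")
k=np.hstack([cv2.resize(i[190:310,240:370],(520,480),interpolation=cv2.INTER_CUBIC),cv2.resize(j[190:400,290:410],(274,480))]);cv2.imwrite("pics/c5.png",k)
E
```

```text
clock: 7.28
tcp_pos: [0.4526, -0.0403, 0.0041]
orientation: [0.0, -0.34, 0.94, -0.001]
wrist_force: [-2.6, -1.4, 4.1]
finger_gap: 0.0608
grip_force: 55.9
clock: 7.65
tcp_pos: [0.4518, -0.0396, 0.0036]
orientation: [0.0, -0.342, 0.94, 0.0]
wrist_force: [-0.4, -0.0, 0.1]
finger_gap: 0.0853
grip_force: 0.0
clock: 8.15
tcp_pos: [0.4384, -0.0537, 0.1575]
orientation: [0.003, -0.342, 0.94, -0.002]
wrist_force: [0.1, -0.8, -0.1]
finger_gap: 0.0851
grip_force: 0.0
```

View pics/c5.png

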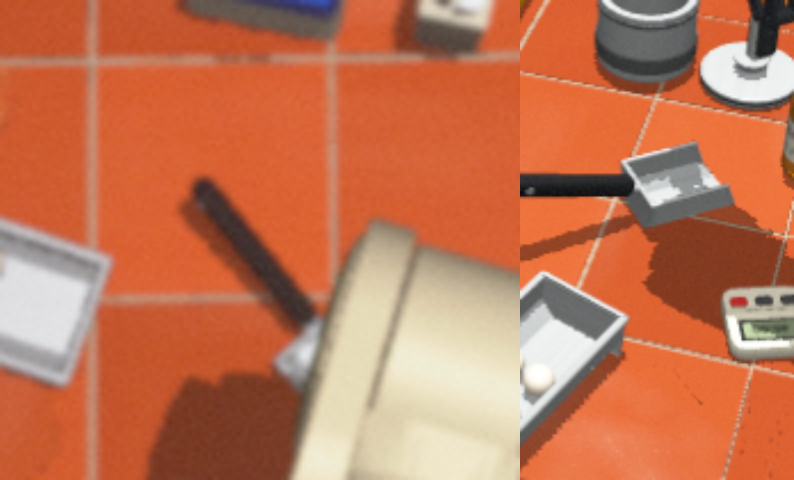

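Run:
```python
from h import *
e=w("top",[(290.75,237)],.07)[0]; b=w("top",[(316.5,269)],.042)[0]; print(e,b,np.degrees(np.arctan2(*(b-e)[:2][::-1])))
s=Ro.from_euler("Z",220,degrees=True);o=np.array([.4518,-.0396,0])-s.apply([.014,0,0]);print(o)
F=lambda P:s.apply(np.array(P))+o
print("pred",F([[-.152,0,.068],[-.06,0,.04]]))
print("side pred rim back l/r, nose",((px("side",F([[-.042,.031,.034],[-.042,-.031,.034],[.043,.019,0],[.043,-.019,0],[.043,0,0]]))-[290,190])*[274/120,480/210]+[520,0]).round())
```

```text
[0.574091   0.05873482 0.07      ] [ 0.49954727 -0.00124489  0.042     ] -141.17899181438608
[ 0.46252462 -0.03060097  0.        ]
pred [[0.57896338 0.06710274 0.068     ]
 [0.50848729 0.00796628 0.04      ]]
side pred rim back l/r, nose [[620. 164.]
 [652. 210.]
 [712. 178.]
 [732. 204.]
 [722. 191.]]
```

Run:
```python
from h import *
delta([.551,.044,.12],220,-20)
```

```text
[-0.1498, 0.0005, 0.034, -0.0012, 0.3501, 0.0002] rows 2.5 1.9
```

```bash
python3 nudge.py '[[-0.05,0,0,0,0.12,0],[-0.1,0,0.01,0,0.24,0],[-0.15,0,0.034,0,0.35,0],[-0.15,0,0.034,0,0.35,0],[-0.15,0,0.034,0,0.35,0]]'
python3 - <<'E'
from h import *
from workcell import env, cams, probe_bus
st=probe_bus.get_state();q=st["orientation"];R=Ro.from_quat(np.r_[q[1:],q[0]])
c=cams.read_camera("wrist");t=R.inv().apply(-np.array(c["R"]).T@c["t"]-st["tcp_pos"]);print(t,st["joint_pos"].round(2))
cv2.imwrite("pics/w6.png",c["image"][:,:,::-1]); np.savez("wrist.npz",**{k:np.array(c[k]) for k in "KDRt"})
# dark handle pixels between fingers
o=np.array([.4625,-.0306,0]);s=Ro.from_euler("Z",220,degrees=True)
P=s.apply([[-.06,0,.038],[-.095,0,.05],[-.14,0,.064]])+o
uv=px("wrist",P);print(uv.round())
for u,v in uv:
  if 0<=v<480: r=c["image"][int(v)].sum(1); print(v,np.where(r<120)[0][[0,-1]] if (r<120).any() else None, np.where(r[250:400]<150)[0][[0,-1]]+250 if (r[250:400]<150).any() else None)
delta([.530,.026,.032],220,-20)
E
```

```text
clock: 8.88
tcp_pos: [0.5495, 0.0444, 0.1165]
orientation: [-0.166, -0.338, 0.924, -0.059]
wrist_force: [-1.0, -0.2, 0.6]
finger_gap: 0.0849
grip_force: 0.0
[ 0.08070928 -0.00077118 -0.15078058] [ 0.05  0.58  0.13  1.41 -0.21 -0.62]
[[320. 206.]
 [320. 259.]
 [320. 337.]]
206.07150939692693 [304 327] [304 328]
259.4840909583969 [302 326] [302 327]
337.26136726848983 [162 482] [300 324]
 [-0.005, -0.0008, 0.0913, 0.0003, -0.0019, 0.0012] rows 1.5 0.0
```

```bash
python3 nudge.py '[[-0.005,-0.004,0.03,0,0,0.03],[-0.005,-0.004,0.06,0,0,0.03],[-0.005,-0.004,0.091,0,0,0.03],[-0.005,-0.004,0.091,0,0,0.03],[-0.005,-0.004,0.091,0,0,0.03]]'; python3 nudge.py '[[0,0,0,0,0,0],[0,0,0,0,0,0],[0,0,0,0,0,0],[0,0,0,0,0,0],[0,0,0,0,0,0]]' 0 100
```

```text
clock: 9.55
tcp_pos: [0.5344, 0.0233, 0.0361]
orientation: [-0.16, -0.323, 0.931, -0.063]
wrist_force: [0.1, 0.3, 0.6]
finger_gap: 0.0851
grip_force: 0.0
clock: 10.18
tcp_pos: [0.5333, 0.024, 0.0326]
orientation: [-0.163, -0.323, 0.93, -0.062]
wrist_force: [-0.6, 0.4, 3.1]
finger_gap: 0.0144
grip_force: 97.5
```

```bash
cat >> h.py <<'E'
def tool():
    from workcell import env, cams, probe_bus
    s=probe_bus.get_state(); q=s["orientation"]; return s["tcp_pos"],Ro.from_quat(np.r_[q[1:],q[0]])
import os
REL="rel.npz"   # scoop->tool: rotation and TCP in scoop frame
def srows(nose,yaw,pitch,base=None,tag=""):
    """delta putting the scoop's nose (underside) at world point, with yaw/pitch(nose down +), deg"""
    r=np.load(REL); Rs=Ro.from_euler("ZY",[yaw,pitch],degrees=True)
    R1=Rs*Ro.from_matrix(r["R"]); p=np.array(nose)+Rs.apply(r["p"]-[.043,0,0])
    b,R=base or tool(); rr=R.inv()*R1; d=np.r_[R.inv().apply(p-b),rr.as_rotvec()]
    print(tag,d.round(3).tolist(),"tcp",p.round(3),"rows %.1f %.1f"%(np.linalg.norm(d[:3])/.0625,rr.magnitude()/.188)); return d
def snow():
    r=np.load(REL);p,R=tool();Rs=R*Ro.from_matrix(r["R"]).inv()
    return p-Rs.apply(r["p"]),Rs
TC=np.array([.530,.2165,0]);TY=-109.4
def tray(u,v=0,z=0):
    return TC+Ro.from_euler("Z",TY,degrees=True).apply([u,v,0])+[0,0,z]
E
python3 - <<'E'
from h import *
p,R=tool(); z=R.apply([0,0,1]);x=R.apply([1,0,0]);print(np.degrees(np.arctan2(x[1],x[0])),np.degrees(np.arcsin(R.apply([0,1,0])[2])))
y=np.degrees(np.arctan2(x[1],x[0]));Rs=Ro.from_euler("Z",y,degrees=True)
np.savez(REL,R=(Rs.inv()*R).as_matrix(),p=np.array([-.0895,0,p[2]]))
o,_=snow();print(o)
n=o+Rs.apply([.043,0,0])
srows(n+[0,0,.12],y,0); srows(tray(-.043,0,.12),TY,40)
E
```

```text
-141.75093612666936 -0.5773446315185533
[ 4.62976912e-01 -3.13953021e-02 -6.93889390e-18]
 [0.041, -0.001, -0.113, -0.0, 0.0, -0.0] tcp [0.533 0.024 0.153] rows 1.9 0.0
 [-0.14, 0.216, -0.264, 0.0, -0.685, -0.569] tcp [0.571 0.333 0.23 ] rows 5.9 4.7
```

```bash
python3 nudge.py '[[0.016,0,-0.045,0,0,0],[0.04,0,-0.11,0,0,0],[0,0.04,-0.16,0,-0.15,-0.12],[-0.04,0.08,-0.2,0,-0.3,-0.25],[-0.08,0.13,-0.23,0,-0.45,-0.38],[-0.11,0.175,-0.25,0,-0.57,-0.48],[-0.14,0.216,-0.264,0,-0.685,-0.569],[-0.14,0.216,-0.264,0,-0.685,-0.569]]'
python3 - <<'E'
from h import *
from workcell import env, cams, probe_bus
srows(tray(-.043,0,.12),TY,40);o,Rs=snow();n=o+Rs.apply([.043,0,0])
a=[]
for k in ["top","side","wrist"]:
  c=cams.read_camera(k);cv2.imwrite(f"pics/{k}7.png",c["image"][:,:,::-1])
  c={q:np.array(c[q]) for q in "KDRt"};np.savez(k+".npz",**c)
  P=o+Rs.apply([[.043,.019,0],[.043,-.019,0],[-.042,.031,.034],[-.042,-.031,.034]])
  print(k,"scoop",px(k,P).round(1).tolist());print("tray",px(k,[tray(x*.09,y*.039,.038) for x,y in((-1,-1),(-1,1),(1,1),(1,-1))]).round(1).tolist())
E
```

```text
clock: 11.18
tcp_pos: [0.5698, 0.3341, 0.23]
orientation: [0.144, -0.569, 0.804, 0.096]
wrist_force: [-0.1, -0.7, -2.1]
finger_gap: 0.0138
grip_force: 97.9
 [0.001, -0.002, -0.0, 0.001, -0.0, 0.002] tcp [0.571 0.333 0.23 ] rows 0.0 0.0
top scoop [[204.9, 241.0], [199.1, 256.8], [180.4, 224.6], [170.2, 252.0]]
tray [[185.0, 261.2], [196.3, 230.7], [266.6, 254.3], [255.8, 285.1]]
side scoop [[257.7, 327.2], [277.5, 338.6], [227.9, 301.7], [262.5, 321.4]]
tray [[269.3, 399.0], [230.8, 374.2], [300.0, 309.0], [336.7, 328.7]]
wrist scoop [[291.2, 51.9], [361.2, 51.7], [256.6, 198.9], [395.4, 199.0]]
tray [[373.6, 93.0], [274.8, 93.0], [244.1, -291.4], [405.1, -292.9]]
```

Run:
```python
import cv2,numpy as np
def runs(n,row=None,col=None):
    h=cv2.cvtColor(cv2.imread(f"pics/{n}7.png"),cv2.COLOR_BGR2HSV)
    s=(h[row,:,1] if row is not None else h[:,col,1])<110
    d=np.flatnonzero(np.diff(np.r_[0,s.astype(int),0]));return [(a,b) for a,b in zip(d[::2],d[1::2]) if b-a>5]
for r in (20,53,60,90,120,150,180,195,205): print("wrist",r,runs("wrist",row=r))
for r in (241,246,250,256,262,270,280): print("top",r,runs("top",row=r))
for r in (310,330,350,370,390): print("side",r,runs("side",row=r))
```

```text
wrist 20 [(np.int64(263), np.int64(380)), (np.int64(403), np.int64(414))]
wrist 53 [(np.int64(251), np.int64(394))]
wrist 60 [(np.int64(251), np.int64(394))]
wrist 90 [(np.int64(113), np.int64(176)), (np.int64(222), np.int64(233)), (np.int64(251), np.int64(394))]
wrist 120 [(np.int64(73), np.int64(146)), (np.int64(179), np.int64(195)), (np.int64(251), np.int64(395))]
wrist 150 [(np.int64(34), np.int64(143)), (np.int64(251), np.int64(397)), (np.int64(532), np.int64(544))]
wrist 180 [(np.int64(15), np.int64(161)), (np.int64(184), np.int64(395)), (np.int64(430), np.int64(440))]
wrist 195 [(np.int64(17), np.int64(161)), (np.int64(162), np.int64(395)), (np.int64(634), np.int64(640))]
wrist 205 [(np.int64(18), np.int64(216)), (np.int64(227), np.int64(382)), (np.int64(632), np.int64(640))]
top 241 [(np.int64(54), np.int64(232)), (np.int64(393), np.int64(434)), (np.int64(521), np.int64(640))]
top 246 [(np.int64(101), np.int64(247)), (np.int64(391), np.int64(435)), (np.int64(521), np.int64(640))]
top 250 [(np.int64(102), np.int64(258)), (np.int64(390), np.int64(435)), (np.int64(495), np.int64
[... 726 characters left out ...]
int64(130), np.int64(180)), (np.int64(224), np.int64(237)), (np.int64(238), np.int64(255)), (np.int64(297), np.int64(305)), (np.int64(445), np.int64(640))]
side 330 [(np.int64(12), np.int64(57)), (np.int64(132), np.int64(179)), (np.int64(230), np.int64(337)), (np.int64(379), np.int64(417)), (np.int64(441), np.int64(640))]
side 350 [(np.int64(0), np.int64(51)), (np.int64(105), np.int64(111)), (np.int64(254), np.int64(323)), (np.int64(388), np.int64(395)), (np.int64(438), np.int64(640))]
side 370 [(np.int64(61), np.int64(71)), (np.int64(170), np.int64(188)), (np.int64(232), np.int64(304)), (np.int64(434), np.int64(640))]
side 390 [(np.int64(239), np.int64(285)), (np.int64(430), np.int64(640))]
```

Run:
```python
from h import *
srows(tray(-.045,0,.03),TY,42); srows(tray(-.045,0,.01),TY,42)
```

```text
[0.031, 0.001, 0.081, 0.001, -0.037, 0.0] tcp [0.57  0.331 0.143] rows 1.4 0.2
 [0.038, 0.001, 0.1, 0.001, -0.037, 0.0] tcp [0.57  0.331 0.123] rows 1.7 0.2
```

```bash
python3 nudge.py '[[0.01,0,0.027,0,-0.037,0],[0.02,0,0.055,0,-0.037,0],[0.03,0,0.08,0,-0.037,0],[0.034,0,0.09,0,-0.037,0],[0.038,0,0.1,0,-0.037,0],[0.038,0,0.1,0,-0.037,0]]'
python3 - <<'E'
from h import *
b=tool()
for u,h,th in((-.02,.009,32),(0,.008,24),(.02,.007,15),(.035,.005,8),(.05,.0045,4)): srows(tray(u,0,h),TY,th,b)
E
```

```text
clock: 12.08
tcp_pos: [0.5721, 0.3304, 0.123]
orientation: [0.159, -0.566, 0.802, 0.106]
wrist_force: [0.1, -0.2, -1.2]
finger_gap: 0.0141
grip_force: 98.0
 [0.012, 0.002, 0.013, 0.001, 0.176, -0.002] tcp [0.568 0.325 0.107] rows 0.3 0.9
 [0.024, 0.002, 0.024, 0.001, 0.315, -0.004] tcp [0.566 0.318 0.092] rows 0.5 1.7
 [0.039, 0.002, 0.038, 0.001, 0.472, -0.005] tcp [0.563 0.31  0.073] rows 0.9 2.5
 [0.053, 0.002, 0.051, 0.001, 0.595, -0.007] tcp [0.56  0.303 0.056] rows 1.2 3.2
 [0.067, 0.002, 0.056, 0.001, 0.664, -0.007] tcp [0.557 0.292 0.046] rows 1.4 3.5
```

```bash
python3 nudge.py '[[0.006,0.001,0.007,0,0.09,0],[0.012,0.002,0.013,0,0.176,0],[0.018,0.002,0.019,0,0.245,0],[0.024,0.002,0.024,0,0.315,0],[0.031,0.002,0.031,0,0.39,0],[0.039,0.002,0.038,0,0.472,0],[0.046,0.002,0.045,0,0.535,-0.003],[0.053,0.002,0.051,0,0.595,-0.006]]'
python3 - <<'E'
from h import *
b=tool();o,Rs=snow();print((o+Rs.apply([.043,0,0])).round(4),Rs.as_euler("ZYX",degrees=True).round(1))
for u,h,th in((.05,.0045,4),(.065,.004,2),(.078,.004,1)): srows(tray(u,0,h),TY,th,b)
E
```

```text
clock: 13.08
tcp_pos: [0.5618, 0.3039, 0.0571]
orientation: [-0.082, -0.575, 0.811, -0.065]
wrist_force: [-0.4, 0.6, -1.8]
finger_gap: 0.0142
grip_force: 98.2
[0.5199 0.1844 0.0063] [-1.094e+02  8.100e+00  1.000e-01]
 [0.011, 0.001, 0.013, -0.002, 0.071, -0.001] tcp [0.557 0.292 0.046] rows 0.3 0.4
 [0.023, 0.001, 0.021, -0.002, 0.106, -0.001] tcp [0.552 0.279 0.041] rows 0.5 0.6
 [0.034, 0.001, 0.026, -0.002, 0.123, -0.001] tcp [0.548 0.267 0.039] rows 0.7 0.7
```

```bash
python3 nudge.py '[[0.006,0.001,0.007,0,0.036,0],[0.011,0.001,0.013,0,0.071,0],[0.015,0.001,0.016,0,0.083,0],[0.019,0.001,0.0185,0,0.094,0],[0.023,0.001,0.021,0,0.106,0]]'
python3 - <<'E'
from h import *
from workcell import env, cams, probe_bus
b=tool();o,Rs=snow();print((o+Rs.apply([.043,0,0])).round(4),Rs.as_euler("ZYX",degrees=True).round(1))
for u,h,th in((.065,.004,2),(.072,.004,1),(.078,.004,1)): srows(tray(u,0,h),TY,th,b)
def balls(n):
    c=cams.read_camera(n);i=c["image"];h=cv2.cvtColor(i,cv2.COLOR_RGB2HSV);m=((h[...,1]>25)&(h[...,1]<90)&(h[...,0]<30)&(h[...,2]>200)).astype(np.uint8)
    k,_,s,ce=cv2.connectedComponentsWithStats(m);C={q:np.array(c[q]) for q in "KDRt"}
    for j in range(1,k):
        if s[j,4]>15:
            P=w(C,[ce[j]],.018)[0]; r=Ro.from_euler("Z",-TY,degrees=True).apply(P-TC)
            if abs(r[0])<.13 and abs(r[1])<.08: print(n,ce[j].round(1),s[j,4],"u,v",r[:2].round(3))
balls("top");balls("side")
E
```

```text
clock: 13.7
tcp_pos: [0.5514, 0.2778, 0.041]
orientation: [-0.125, -0.571, 0.806, -0.095]
wrist_force: [2.1, 6.8, 2.0]
finger_gap: 0.0144
grip_force: 98.9
[0.5076 0.1541 0.0038] [-1.095e+02  2.000e+00  1.000e-01]
 [-0.001, -0.0, -0.001, -0.001, -0.0, -0.001] tcp [0.552 0.279 0.041] rows 0.0 0.0
 [0.004, -0.0, 0.004, -0.001, 0.017, -0.002] tcp [0.55  0.273 0.039] rows 0.1 0.1
 [0.01, -0.0, 0.005, -0.001, 0.017, -0.002] tcp [0.548 0.267 0.039] rows 0.2 0.1
top [252.9 260.8] 54 u,v [0.061 0.015]
top [249.7 270.1] 62 u,v [ 0.061 -0.009]
side [305.1 334.4] 113 u,v [0.062 0.007]
```

```bash
python3 nudge.py '[[0.004,0,0.003,0,0.017,0],[0.007,0,0.004,0,0.017,0],[0.01,0,0.005,0,0.017,0],[0.01,0,0.005,0,0.017,0]]'
cat >> h.py <<'E'
def balls(n,z=.018,lim=True):
    from workcell import env, cams, probe_bus
    c=cams.read_camera(n);i=c["image"];h=cv2.cvtColor(i,cv2.COLOR_RGB2HSV);m=((h[...,1]>25)&(h[...,1]<90)&(h[...,0]<30)&(h[...,2]>200)).astype(np.uint8)
    k,_,s,ce=cv2.connectedComponentsWithStats(m);C={q:np.array(c[q]) for q in "KDRt"}
    for j in range(1,k):
        if s[j,4]>15:
            P=w(C,[ce[j]],z)[0]; r=Ro.from_euler("Z",-TY,degrees=True).apply(P-TC)
            if not lim or abs(r[0])<.13 and abs(r[1])<.08: print(n,ce[j].round(1),s[j,2:].tolist(),"P",P.round(3),"u,v",r[:2].round(3))
def info():
    o,Rs=snow();n=o+Rs.apply([.043,0,0]);r=Ro.from_euler("Z",-TY,degrees=True).apply(n-TC);print("nose",n.round(4),"uv",r.round(3),Rs.as_euler("ZYX",degrees=True).round(1))
E
python3 - <<'E'
from h import *
info();balls("top");balls("side");balls("wrist")
E
```

```text
clock: 14.3
tcp_pos: [0.547, 0.2667, 0.0387]
orientation: [-0.133, -0.57, 0.805, -0.1]
wrist_force: [1.3, 0.4, -0.8]
finger_gap: 0.0142
grip_force: 98.2
nose [0.503  0.1423 0.0041] uv [ 0.079 -0.001  0.004] [-109.5    0.9   -0. ]
top [247.6 260.9] [8, 9, 27] P [0.523 0.167 0.018] u,v [0.049 0.01 ]
top [256.6 261.7] [9, 8, 29] P [0.521 0.145 0.018] u,v [0.07  0.015]
top [244.4 270.8] [9, 9, 24] P [0.5   0.174 0.018] u,v [ 0.05  -0.015]
top [253.6 271.1] [8, 9, 29] P [0.498 0.152 0.018] u,v [ 0.071 -0.008]
side [304.4 327.6] [12, 7, 24] P [0.522 0.141 0.018] u,v [0.074 0.017]
side [314.3 335. ] [13, 12, 33] P [0.5   0.152 0.018] u,v [ 0.07  -0.007]
side [301.4 340.3] [18, 14, 45] P [0.518 0.17  0.018] u,v [0.048 0.004]
side [222.4 403.4] [5, 7, 20] P [0.595 0.331 0.018] u,v [-0.129  0.023]
wrist [287.4  41.2] [39, 38, 614] P [0.521 0.138 0.018] u,v [0.077 0.018]
wrist [336.6  46.5] [39, 37, 591] P [0.498 0.148 0.018] u,v [ 0.075 -0.007]
wrist [299.2  91.7] [40, 38, 620] P [0.524 0.164 0.018] u,v [0.052 0.012]
wrist [348.5  93. ] [40, 38, 628] P [0.501 0.173 0.018] u,v [ 0.051 -0.013]
```

Run:
```python
from h import *
b=tool()
for u,h,th in((.078,.015,-4),(.077,.03,-9),(.077,.05,-13),(.076,.08,-16),(.075,.15,-16)): srows(tray(u,0,h),TY,th,b)
```

```text
[-0.003, -0.001, -0.001, 0.001, 0.085, -0.002] tcp [0.549 0.27  0.038] rows 0.1 0.5
 [-0.005, -0.001, -0.005, 0.001, 0.173, -0.003] tcp [0.55  0.272 0.041] rows 0.1 0.9
 [-0.002, -0.001, -0.015, 0.001, 0.242, -0.004] tcp [0.55  0.273 0.052] rows 0.2 1.3
 [0.005, -0.001, -0.037, 0.001, 0.295, -0.004] tcp [0.55  0.273 0.075] rows 0.6 1.6
 [0.027, -0.002, -0.103, 0.001, 0.295, -0.004] tcp [0.55  0.274 0.145] rows 1.7 1.6
```

```bash
python3 nudge.py '[[-0.002,0,-0.001,0,0.04,0],[-0.003,0,-0.002,0,0.085,0],[-0.004,0,-0.005,0,0.13,0],[-0.005,0,-0.008,0,0.173,0],[-0.003,0,-0.015,0,0.242,0],[0.005,0,-0.037,0,0.295,0],[0.015,0,-0.07,0,0.295,0],[0.027,-0.002,-0.103,0,0.295,0]]'
python3 - <<'E'
from h import *
info();balls("top",.15,False);balls("wrist",.15)
o,Rs=snow();print(px("wrist",o+Rs.apply([[.043,0,0],[-.042,.0,.0],[-.02,.013,.014],[-.02,-.013,.014]])))
E
```

```text
clock: 15.45
tcp_pos: [0.5502, 0.275, 0.1443]
orientation: [-0.25, -0.549, 0.776, -0.182]
wrist_force: [0.1, 0.6, -2.7]
finger_gap: 0.0145
grip_force: 98.1
nose [0.5044 0.1465 0.1496] uv [ 0.074 -0.001  0.15 ] [-109.6  -16.    -0. ]
top [280.8  52.1] [29, 25, 313] P [0.995 0.075 0.15 ] u,v [-0.021  0.486]
top [327.1  51.7] [29, 25, 327] P [ 0.995 -0.032  0.15 ] u,v [0.08  0.521]
top [73.6 41.1] [9, 7, 38] P [1.023 0.549 0.15 ] u,v [-0.477  0.355]
top [132.2  40.5] [8, 5, 28] P [1.025 0.416 0.15 ] u,v [-0.353  0.4  ]
top [82.3 54.7] [5, 13, 37] P [0.991 0.528 0.15 ] u,v [-0.447  0.331]
top [121.4  56.2] [7, 12, 33] P [0.987 0.44  0.15 ] u,v [-0.363  0.357]
top [142.   55.6] [5, 8, 28] P [0.989 0.393 0.15 ] u,v [-0.319  0.374]
top [61.7 57.1] [7, 5, 17] P [0.985 0.574 0.15 ] u,v [-0.489  0.31 ]
top [163.   78.9] [15, 9, 21] P [0.933 0.345 0.15 ] u,v [-0.255  0.337]
top [228.4  95.3] [34, 31, 499] P [0.893 0.195 0.15 ] u,v [-0.101  0.349]
top [ 77.1 287.1] [174, 315, 19982] P [0.46  0.521 0.15 ] u,v [-0.264 -0.167]
top [358.4 168.6] [27, 53, 559] P [ 0.718 -0.099  0.15 ] u,v [0.235 0.28
[... 762 characters left out ...]
3, 937] P [0.103 0.001 0.15 ] u,v [ 0.345 -0.331]
wrist [429.5  56.7] [40, 22, 40] P [0.451 0.164 0.15 ] u,v [ 0.075 -0.058]
wrist [471.8  70.2] [28, 28, 33] P [0.433 0.181 0.15 ] u,v [ 0.066 -0.08 ]
wrist [439.1  76.1] [42, 32, 152] P [0.451 0.178 0.15 ] u,v [ 0.062 -0.062]
wrist [298.7 121. ] [41, 34, 536] P [0.531 0.179 0.15 ] u,v [0.035 0.014]
wrist [348.6 120.8] [41, 35, 537] P [0.507 0.188 0.15 ] u,v [ 0.035 -0.012]
wrist [298.  170.6] [40, 36, 569] P [0.541 0.206 0.15 ] u,v [0.006 0.014]
wrist [347.9 170.7] [41, 36, 568] P [0.517 0.215 0.15 ] u,v [ 0.006 -0.011]
[[ 320.60520733 -393.76269699]
 [ 321.10046358  -27.39881132]
 [ 287.79539357  -79.07581202]
 [ 353.86647824  -78.95964919]]
```

Run:
```python
from h import *
b=tool()
for f in (.12,.3,.5,.7,.88,1): srows(np.array([.5044,.1465,.15])*(1-f)+np.array([.541,-.208,.16])*f,-109.5+f*19.5,-16,b)
```

```text
[0.031, -0.011, 0.025, 0.021, 0.004, -0.038] tcp [0.549 0.234 0.146] rows 0.7 0.2
 [0.079, -0.03, 0.058, 0.057, 0.004, -0.088] tcp [0.548 0.173 0.148] rows 1.6 0.6
 [0.134, -0.051, 0.095, 0.097, 0.003, -0.143] tcp [0.546 0.104 0.15 ] rows 2.7 0.9
 [0.188, -0.072, 0.133, 0.137, 0.002, -0.198] tcp [0.544 0.034 0.152] rows 3.9 1.3
 [0.238, -0.091, 0.167, 0.173, 0.001, -0.247] tcp [ 0.542 -0.029  0.154] rows 4.9 1.6
 [0.272, -0.104, 0.189, 0.197, 0.001, -0.281] tcp [ 0.541 -0.072  0.155] rows 5.6 1.8
```

```bash
python3 nudge.py '[[0.015,-0.005,0.012,0.01,0.002,-0.018],[0.047,-0.017,0.036,0.032,0.003,-0.054],[0.088,-0.033,0.064,0.063,0.003,-0.097],[0.134,-0.051,0.095,0.097,0.003,-0.143],[0.18,-0.069,0.127,0.13,0.002,-0.19],[0.221,-0.085,0.155,0.16,0.001,-0.23],[0.255,-0.098,0.178,0.185,0.001,-0.264],[0.272,-0.104,0.189,0.197,0.001,-0.281]]'; python3 nudge.py '[[0,0,0,0,0,0]]'
python3 - <<'E'
from h import *
from workcell import env, cams, probe_bus
info();balls("wrist",.15,False);print(probe_bus.get_state()["joint_pos"].round(2))
# jar rim from wrist/side/top by dark/grey ellipse: fit circles in top view
c=cams.read_camera("top");g=c["image"];h=cv2.cvtColor(g,cv2.COLOR_RGB2HSV);m=(h[...,1]<110)
for r in (238,244,250,256,262): 
    s=np.flatnonzero(np.diff(np.r_[0,m[r,370:460].astype(int),0]))+370;print(r,s.tolist())
b=tool();j=np.array([.541,-.228,0])
for dy,z,th in((.02,.1,-10),(.02,.085,0),(.02,.085,12),(.018,.085,25),(.015,.085,40),(.012,.085,55)): srows(j+[0,dy,z],-90,th,b)
E
```

```text
clock: 16.55
tcp_pos: [0.5373, -0.0741, 0.1514]
orientation: [0.218, 0.674, -0.671, 0.22]
wrist_force: [0.2, 0.7, -3.5]
finger_gap: 0.0141
grip_force: 98.3
clock: 16.68
tcp_pos: [0.5376, -0.0733, 0.1516]
orientation: [0.218, 0.673, -0.671, 0.22]
wrist_force: [0.0, 0.4, -3.0]
finger_gap: 0.0136
grip_force: 98.3
nose [ 0.5373 -0.2097  0.157 ] uv [0.4   0.148 0.157] [-90.  -16.1  -0.4]
wrist [314.  51.] [53, 1, 53] P [ 0.543 -0.218  0.15 ] u,v [0.406 0.156]
wrist [346.8 124.7] [41, 34, 468] P [ 0.525 -0.17   0.15 ] u,v [0.366 0.124]
wrist [296.8 125.2] [42, 34, 473] P [ 0.551 -0.169  0.15 ] u,v [0.357 0.148]
wrist [299.3 173.8] [43, 37, 503] P [ 0.549 -0.141  0.15 ] u,v [0.331 0.137]
wrist [348.8 173.6] [42, 37, 503] P [ 0.525 -0.141  0.15 ] u,v [0.339 0.114]
wrist [ 53. 282.] [118, 92, 4160] P [ 0.661 -0.085  0.15 ] u,v [0.241 0.224]
[ 0.05  0.34 -0.24  1.02 -0.63 -1.51]
238 [370, 432]
244 [370, 435]
250 [370, 435]
256 [370, 434]
262 [370, 432, 443, 447]
 [-0.025, -0.002, 0.035, 0.006, -0.106, 0.004] tcp [ 0.541 -0.072  0.109] rows 0.7 0.6
 [-0.017, -0.002, 0.03, 0.006, -0.28, 0.006] tcp [ 0.541 -0.076  0.118] rows 0.6 1.5
 [0.006, -0.002, 0.014, 0.006, -0.49, 0.007] tcp [ 0.541 -0.085  0.144] rows 0.2 2.6
 [0.037, -0.002, 0.004, 0.007, -0.717, 0.009] tcp [ 0.541 -0.104  0.171] rows 0.6 3.8
 [0.075, -0.002, 0.001, 0.007, -0.979, 0.011] tcp [ 0.541 -0.132  0.195] rows 1.2 5.2
 [0.112, -0.002, 0.007, 0.007, -1.24, 0.013] tcp [ 0.541 -0.167  0.212] rows 1.8 6.6
```

```bash
python3 nudge.py '[[-0.013,-0.001,0.018,0.003,-0.053,0.002],[-0.025,-0.002,0.035,0.006,-0.106,0.004],[-0.021,-0.002,0.032,0.006,-0.2,0.005],[-0.017,-0.002,0.03,0.006,-0.28,0.006],[-0.006,-0.002,0.022,0.006,-0.385,0.006],[0.006,-0.002,0.014,0.006,-0.49,0.007],[0.021,-0.002,0.009,0.006,-0.6,0.008],[0.037,-0.002,0.004,0.007,-0.717,0.009]]'
python3 - <<'E'
from h import *
info();b=tool();j=np.array([.541,-.228,0])
for dy,z,th in((.018,.085,25),(.015,.085,40),(.012,.085,55)): srows(j+[0,dy,z],-90,th,b)
E
```

```text
clock: 17.77
tcp_pos: [0.5421, -0.103, 0.1717]
orientation: [-0.036, 0.707, -0.705, -0.027]
wrist_force: [0.5, 0.4, -2.0]
finger_gap: 0.0142
grip_force: 98.0
nose [ 0.5426 -0.2091  0.0859] uv [0.397 0.153 0.086] [-89.8  25.2   0.1]
 [0.001, 0.001, 0.001, -0.001, 0.003, 0.003] tcp [ 0.541 -0.104  0.171] rows 0.0 0.0
 [0.027, 0.001, -0.026, -0.001, -0.259, 0.006] tcp [ 0.541 -0.132  0.195] rows 0.6 1.4
 [0.06, 0.001, -0.046, -0.0, -0.521, 0.009] tcp [ 0.541 -0.167  0.212] rows 1.2 2.8
```

```bash
python3 nudge.py '[[0.013,0.001,-0.013,0,-0.13,0.003],[0.027,0.001,-0.026,0,-0.259,0.006],[0.043,0.001,-0.037,0,-0.39,0.007],[0.06,0.001,-0.046,0,-0.521,0.009],[0.06,0.001,-0.046,0,-0.521,0.009],[0.06,0.001,-0.046,0,-0.521,0.009]]'
python3 - <<'E'
from h import *
info();balls("wrist",.1,False)
srows(np.array([.541,-.17,.22]),-90,0)
E
```

```text
clock: 18.52
tcp_pos: [0.5407, -0.1674, 0.2113]
orientation: [0.215, -0.673, 0.676, 0.208]
wrist_force: [0.1, 1.2, -1.2]
finger_gap: 0.0138
grip_force: 98.2
nose [ 0.5406 -0.2172  0.0842] uv [0.406 0.154 0.084] [-90.1  54.8  -0. ]
wrist [155.3  60.3] [207, 134, 1248] P [ 0.627 -0.22   0.1  ] u,v [0.379 0.236]
wrist [298.5  18.3] [10, 17, 105] P [ 0.552 -0.24   0.1  ] u,v [0.423 0.173]
wrist [606.3  57.6] [8, 4, 18] P [ 0.399 -0.22   0.1  ] u,v [0.455 0.021]
wrist [ 11.3 113.7] [9, 11, 19] P [ 0.722 -0.188  0.1  ] u,v [0.318 0.315]
wrist [209.9 183.9] [55, 63, 199] P [ 0.621 -0.132  0.1  ] u,v [0.299 0.201]
wrist [455.8 195.5] [98, 47, 147] P [ 0.446 -0.121  0.1  ] u,v [0.346 0.033]
wrist [ 25.  180.5] [17, 5, 19] P [ 0.748 -0.135  0.1  ] u,v [0.259 0.322]
wrist [ 20.1 189.6] [12, 10, 36] P [ 0.757 -0.126  0.1  ] u,v [0.248 0.328]
wrist [ 31.3 196.5] [37, 13, 72] P [ 0.753 -0.119  0.1  ] u,v [0.242 0.322]
wrist [498.5 195. ] [28, 1, 28] P [ 0.416 -0.121  0.1  ] u,v [0.356 0.005]
wrist [ 84.9 211.1] [12, 5, 19] P [ 0.723 -0.103  0.1  ] u,v [0.238 0.288]
wrist [343.9 230.8] [5, 55, 125] P [ 0.525 -0.08   0.1  ] u,v [0.281 0.094]
wrist [233.2 257.7] [90, 71, 225] P [ 0.622 -0.041  0.1  ] u,v [0.212 0.172]
wrist [472.4 250.4] [24, 9, 65] P [ 0.413 -0.053  0.1  ] u,v [ 0.293 -0.021]
wrist [443.1 251.3] [19, 7, 22] P [ 0.438 -0.051  0.1  ] u,v [0.283 0.002]
wrist [ 61.4 305.2] [61, 24, 425] P [0.827 0.051 0.1  ] u,v [0.057 0.335]
wrist [253.9 321.6] [8, 21, 39] P [0.624 0.092 0.1  ] u,v [0.086 0.13 ]
 [-0.129, 0.0, 0.04, -0.001, 0.956, -0.01] tcp [ 0.541 -0.038  0.253] rows 2.2 5.1
```

```bash
python3 nudge.py '[[-0.028,0,-0.03,0,0,0],[-0.06,0,-0.045,0,0.17,0],[-0.085,0,-0.03,0,0.35,0],[-0.105,0,-0.01,0,0.52,0],[-0.12,0,0.015,0,0.7,0],[-0.127,0,0.03,0,0.85,0],[-0.129,0,0.04,0,0.956,-0.01],[-0.129,0,0.04,0,0.956,-0.01]]'
python3 - <<'E'
from h import *
info();srows([.429,-.058,.15],-141.75,0);srows([.429,-.058,.02],-141.75,0)
E
```

```text
clock: 19.58
tcp_pos: [0.5398, -0.035, 0.2529]
orientation: [0.118, 0.699, -0.694, 0.127]
wrist_force: [0.0, 0.6, -0.7]
finger_gap: 0.0142
grip_force: 98.3
nose [ 0.5404 -0.1674  0.2202] uv [0.359 0.137 0.22 ] [-89.7   0.1   0. ]
 [-0.08, 0.007, 0.046, -0.311, 0.011, 0.853] tcp [0.533 0.024 0.183] rows 1.5 4.8
 [-0.124, 0.008, 0.168, -0.311, 0.011, 0.853] tcp [0.533 0.024 0.053] rows 3.3 4.8
```

Verify the jar before setting down (last picture), after the swing.

```bash
python3 nudge.py '[[-0.015,0.001,0.01,-0.06,0,0.17],[-0.03,0.003,0.02,-0.12,0,0.34],[-0.05,0.005,0.03,-0.19,0,0.51],[-0.065,0.006,0.04,-0.25,0,0.68],[-0.08,0.007,0.046,-0.311,0.011,0.853],[-0.08,0.007,0.046,-0.311,0.011,0.853],[-0.1,0.008,0.1,-0.311,0.011,0.853],[-0.11,0.008,0.13,-0.311,0.011,0.853]]'
python3 - <<'E'
from h import *
from workcell import env, cams, probe_bus
info();srows([.429,-.058,.006],-141.75,0);srows([.429,-.058,.001],-141.75,0)
i=cams.read_camera("top")["image"][:,:,::-1];j=cams.read_camera("side")["image"][:,:,::-1]
cv2.imwrite("pics/end.png",np.hstack([cv2.resize(i[200:320,290:440],(500,400),interpolation=cv2.INTER_CUBIC),cv2.resize(j[150:310,280:400],(300,400))]))
E
```

```text
clock: 20.58
tcp_pos: [0.5346, 0.0193, 0.0925]
orientation: [-0.162, -0.322, 0.931, -0.062]
wrist_force: [0.3, -0.5, -1.8]
finger_gap: 0.0137
grip_force: 98.1
nose [ 0.4303 -0.0624  0.0597] uv [ 0.296 -0.001  0.06 ] [-1.42e+02  1.00e-01  1.00e-01]
 [-0.02, 0.005, 0.05, 0.0, 0.001, -0.004] tcp [0.533 0.024 0.039] rows 0.9 0.0
 [-0.022, 0.005, 0.055, 0.0, 0.001, -0.004] tcp [0.533 0.024 0.034] rows 0.9 0.0
```

View pics/end.png

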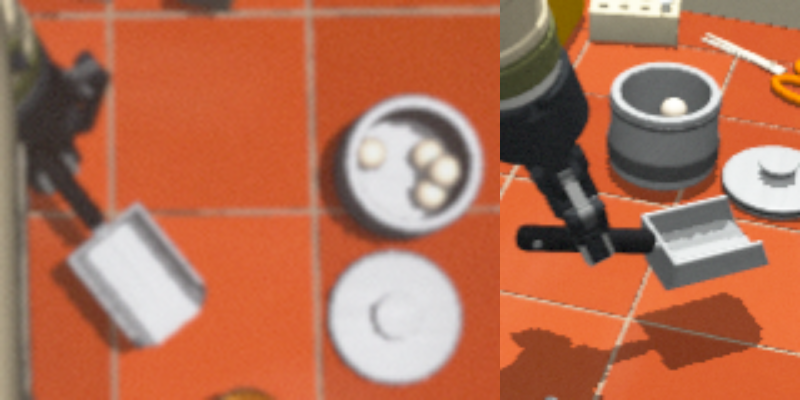

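The picture shows all four balls in the jar, at (371,152), (427,155), (443,170) and (431,192) in the left half. The scoop is empty and level. I'll set it down next.

```bash
python3 nudge.py '[[-0.007,0,0.018,0,0,0],[-0.014,0,0.035,0,0,0],[-0.018,0,0.045,0,0,0],[-0.018,0,0.045,0,0,0],[-0.018,0,0.045,0,0,0]]'
python3 - <<'E'
from h import *
info();srows([.429,-.062,.0],-141.75,0)
E
```

```text
clock: 21.3
tcp_pos: [0.5366, 0.0201, 0.0451]
orientation: [-0.163, -0.32, 0.931, -0.062]
wrist_force: [0.0, 0.1, -1.5]
finger_gap: 0.0142
grip_force: 98.2
nose [ 0.432  -0.0612  0.0125] uv [ 0.295 -0.     0.013] [-1.421e+02  0.000e+00  1.000e-01]
 [-0.002, 0.002, 0.013, 0.001, 0.0, -0.007] tcp [0.533 0.02  0.033] rows 0.2 0.0
```

```bash
python3 nudge.py '[[-0.002,0,0.006,0,0,0],[-0.004,0,0.01,0,0,0],[-0.005,0,0.012,0,0,0],[-0.005,0,0.013,0,0,0],[-0.005,0,0.013,0,0,0]]'
python3 - <<'E'
from h import *
info()
E
```

```text
clock: 21.92
tcp_pos: [0.5369, 0.0204, 0.0322]
orientation: [-0.162, -0.32, 0.931, -0.062]
wrist_force: [0.9, 3.5, 9.3]
finger_gap: 0.014
grip_force: 99.8
nose [ 4.324e-01 -6.090e-02 -4.000e-04] uv [ 0.294  0.    -0.   ] [-1.421e+02  0.000e+00  1.000e-01]
```

```bash
python3 nudge.py '[[0,0,0,0,0,0],[0,0,0,0,0,0],[0,0,0,0,0,0],[0,0,0,0,0,0]]' 0.06; python3 nudge.py '[[0,0,-0.03,0,0,0],[0,0,-0.07,0,0,0],[0,0,-0.12,0,0,0],[0,0,-0.16,0,0,0],[0,0,-0.16,0,0,0],[0,0,-0.16,0,0,0],[0,0,-0.16,0,0,0],[0,0,-0.16,0,0,0]]'
python3 - <<'E'
from h import *
from workcell import env, cams, probe_bus
# numeric check that the scoop stands as released: its steel bowl in the side view vs predicted corners
c=cams.read_camera("side");C={q:np.array(c[q]) for q in "KDRt"}
s=Ro.from_euler("Z",-142.1,degrees=True);o=np.array([.4324,-.0609,0])-s.apply([.043,0,0])
X=o+s.apply([[-.042,.031,.034],[-.042,-.031,.034],[-.042,-.019,0],[.043,.019,0],[.043,-.019,0]]);print(px(C,X).round(1).tolist())
h=cv2.cvtColor(c["image"],cv2.COLOR_RGB2HSV)[...,1]<110
m=cv2.morphologyEx(h.astype(np.uint8),cv2.MORPH_OPEN,np.ones((3,3)))
k,l,st,_=cv2.connectedComponentsWithStats(m);u,v=px(C,o+s.apply([[0,0,.003]]))[0].astype(int);print(st[l[v,u]])
E
```

```text
clock: 22.42
tcp_pos: [0.5364, 0.0201, 0.0304]
orientation: [-0.163, -0.32, 0.931, -0.062]
wrist_force: [-0.3, -1.0, 0.8]
finger_gap: 0.0602
grip_force: 0.0
clock: 23.42
tcp_pos: [0.5779, 0.0551, 0.1798]
orientation: [-0.164, -0.32, 0.931, -0.062]
wrist_force: [-0.0, -0.5, -0.4]
finger_gap: 0.06
grip_force: 0.0
[[332.6, 259.5], [345.4, 279.6], [342.0, 288.7], [373.2, 266.5], [381.6, 278.3]]
[ 285  251   97   37 1659]
```

```bash
python3 -c "
from workcell import env, cams, probe_bus
print(env.hand_in())"
```

```text
the job is handed in; nothing more can be done
None
```

I handed the job in at about 23 s. The last picture showed all four balls in the jar, and a camera check after release showed the scoop standing flat on the bench. The verdict was not returned.

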